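# Set the strip trimmer's back stop with the long depth gauge

### The arm

A 7-joint arm with a two-finger parallel gripper is mounted at the origin on the work surface. World frame = base frame: x ahead of the robot, y to its left, z up, the work surface at z = 0. Lengths are in m, angles in rad, forces in N, time in s.
With the tool pointing down it reaches from about 0.425 to 0.925 m from the base axis. Payload 6.8 kg.
Tool frame: the origin (TCP) lies between the finger pads; the fingertips stand 17 mm ahead of it and the grasp point (between the pads) lies 2 mm behind it; z points along the fingers, x is the direction in which the jaws open and shut, and the axes are right-handed (so a half turn about z gives the same grasp; the last joint's range is limited). The gripper opens to 85 mm and grips with 20 to 120 N. Pads are 22 mm wide; open, the fingers measure 114 mm over their backs; the gripper's body (76 mm by 85 mm) begins 54 mm behind the grasp point. The pads swing forward as they close: fully open they stand 13 mm farther back than shut.
Start: joints at [1.171, 0.477, 0.022, 1.555, -0.011, 1.109, -0.083], TCP at [0.194, -0.646, 0.248] pointing down, gripper open.
Joint ranges: [-2.96, 2.96], [-0.34, 2.1], [-1.41, 1.46], [0.24, 2.44], [-1.37, 4.51], [0.17, 1.92], [-2.96, 2.96]. Speed limits (rad/s): [2.39, 2.39, 3.14, 3.14, 3.14, 3.14, 3.14].

### API

Orientations are given as a unit quaternion [w, x, y, z].
In Python, from station import readout, read_camera, get_calibration, bot, models gives the robot as it stands.
- The arm moves only by the tool carry_out, never from a script. Its argument "deltas" is a list of rows, each a list of 2 entries, a list of its own where there are three numbers: the shift along the tool's x, y, z in cm, then the turn about the tool's z in degrees. A call has 1 to 10 rows; each row is the pose to reach, as a shift and turn from the pose measured when the call began, along the tool's axes at that moment; what a row does not reach only later rows make up. A row lasts 1/8 s, in which the tool goes at most 62.5 mm and 10.7 degrees, less where a joint would pass 70% of its speed; a pose out of reach is approached as far as the arm can. A call with a gripper value outside its range is refused whole. "hand" is the opening, from 0 (shut) to 1 (fully open), set as the call begins (left out, the last holds). The fingers move at their own pace and stop on an object; "newtons" is the grip in N (left out, the last holds). Time passes only in rows, so rows that repeat a pose let the fingers close. It gives the time, the measured TCP pose, the force and the opening at its end, in the units of the state.
- readout.get_obs(): the state, without advancing time (a new reading comes with each control period).
- read_camera(name): name is "scene" or "side" or "wrist"; returns the picture (400x640x3 uint8, red, green, blue); there is no depth.
- get_calibration(name): a dict with "fov_y" (degrees; the focal length in pixels is half the picture's height over the tangent of half this angle, whatever the lens; pixels are square), "cx", "cy" (the principal point, pixels), "world_from_camera" (4x4, takes a point from camera to world coordinates). Camera axes: x right, y down, z forward; pixel columns grow to the right and rows downward; lengths in m; the calibration is good to about 2 mm. A picture is of the moment at which its call begins: read the wrist's pose just before it. get_calibration takes no time and is no camera call; for the wrist camera it gives the pose at the moment of the call.
- bot.hand_in(): hands the job in, once; it reports no verdict.
Trained networks look in the newest picture that a camera, given by its name, has taken for a name from the list of things; names that differ only in an ending like _2 or _b are one class to them, and where a whole thing is asked for, a point or a joint stands for the part that bears it (a point fixed in the world has none). Each returns a list of dicts, best first, with "score" (0 to 1); they miss things now and then, are a little off and sometimes report something else, mostly with a low value. They report only what shows in the picture. A call takes as long as a camera call. They do not tell look-alikes from the thing itself.
- models.spot_in(query, camera): "centre" ([row, column] in pixels, amid what is visible of it).
The state is a dict: "t": time; "q": joint angles; "joint_vel": joint speeds; "joint_torque": joint torques, N m; "eef_pos": TCP position; "tool_rot": TCP orientation; "contact_force": force on the tool from outside, world axes, zero at the start; "torque": the same for the moment, N m; "gripper_width": opening from 0.0 (shut) to 1.0 (fully open).
Only numpy, scipy, OpenCV 4.12 (cv2) and the standard library are available. Lean on these libraries where they do the work, as an engineer would, in place of code of your own. Each camera call takes 0.05 s, during which the arm holds its last target. There are 200 camera calls.

### The job

Set the back stop of the strip trimmer with the longer of the two depth gauges: slide its blade along the bed, through the throat under the bridge and against the stop, and push the stop back with it until you feel the gauge's shoulders press firmly on the fence bar in front of the bridge; hold that for a moment, without ramming it. Then draw the gauge out and set it down gently, flat on the bench and well clear of the trimmer, in front of it. Touch the stop only with the gauge, and leave the shorter gauge, the star, the tape roll and the glue bottle where they are.

Things in the scene. Friction and masses are not known exactly. Their poses are not given: they have to be found in the camera images.
- long_gauge_grip (a point): Centre of the longer gauge's upright black grip block: 26 mm along the gauge, 44 mm across, 44 mm tall, standing on the gauge's flat 6 mm thick aluminium plate. This point is 28 mm above the plate's underside; the block's top is 50 mm above it. Axes: x along the gauge to the blade's tip, y across, z up. Mass about 0.25 kg, up to 0.3 times more or less.
- long_gauge: The longer gauge, a flat T-shaped plate; origin at its underside in the middle of the shoulder line, axes as the grip's. Rear plate 90 mm wide, from x = -75 mm to 0; the shoulders are its front edges at x = 0. Blade 50 mm wide from x = 0 to 90 mm, its last 8 mm narrowed to 42 mm as a lead-in. The grip's centre is at x = -50 mm.
- long_gauge_tip (a point): Tip of the longer gauge's blade, middle of its front edge, at the underside: 140 mm ahead of the grip's centre and 28 mm below it. Axes as the grip's.
- short_gauge_grip (a point): Centre of the grip of the shorter gauge: same shape, axes and grip as the longer one, but its blade is only 50 mm long. Wrong for this job; leave it alone.
- throat (a point): Middle of the lower edge of the throat's mouth, at the front face of the bridge, at the top of the bed of the trimmer (fixed grey base plate, 14 mm thick, 150 mm wide, reaching from 110 mm in front of this point to 160 mm behind it). Axes: x level, into the throat, the way the blade slides; y across; z up. Throat: 54 mm wide, 10 mm high, 30 mm long, open behind.
- bridge_top (a point): Middle of the top of the dark steel bridge, 32 mm above the bed; the bridge is rigid, 150 mm wide, 30 mm long, and carries a small cutter carriage up to 44 mm above the bed. Axes as the throat's.
- fence_mount: Mount of the fence, on the bridge's top edge straight above the throat point (32 mm above the bed). The fence is a steel bar, 138 mm wide, its top 26 mm above the bed, in front of the bridge and parallel to it, arched over a 62 mm wide opening in line with the throat. Its front face stands 2 to 28 mm in front of the bridge's, different each time and not measured: find it by feel. It does not yield.
- backstop: The back stop, an aluminium block 46 mm wide behind the bridge, 18 mm tall (its knob 26 mm), sliding along the throat's x axis; origin at bed height in the middle of its front face, axes as the throat's. Starts 45 to 57 mm behind the throat point. Pushing it takes about 3 N (friction, no spring); it stays where it is left.
- stop_face (a point): Middle of the back stop's front face, 3 mm above the bed. Set rightly it stands 90 mm (the blade's length) behind the fence's front face, so 62 to 88 mm behind the throat point. Pressing the shoulders firmly on the fence means about 6 to 15 N for half a second on top of the stop's friction; over 25 N is ramming.
- star_mid (a point): Bystander: gold five-pointed display star lying flat, about 140 mm across, 8 mm thick; its centre.
- tape_mid (a point): Bystander: cardboard tape roll lying flat, 96 mm across, 25 mm high; its centre.
- glue_mid (a point): Bystander: white glue bottle, 52 mm across, 120 mm tall, standing; half-way up its axis.
Things that resemble listed ones, but are neither listed nor needed, are in the scene too. What is shaped like the long_gauge but orange or purple is not meant.

How it is judged:
On the way, in this order (a step that is already met when the one before it is completed fails the run):
1. the long gauge's blade lies in the throat, flat on the bed, at least 10 mm in (y of long_gauge_tip in the frame of throat between -0.006 and 0.006 m and z of long_gauge_tip in the frame of throat between -0.004 and 0.008 m and x of long_gauge_tip in the frame of throat above 0.01 m), for 0.1 s.
2. the blade is fully in, its shoulders pressing on the fence with more than 4 N for 0.2 s (y of long_gauge_tip in the frame of throat between -0.006 and 0.006 m and z of long_gauge_tip in the frame of throat between -0.004 and 0.008 m and x of long_gauge_tip in the frame of throat above 0.06 m and contact force between long_gauge and fence_mount above 4 N), for 0.2 s.
At the end, for the whole second after the job is handed in: The back stop stands where the long gauge set it, 60 to 90.5 mm behind the throat's mouth; the long gauge lies flat and still on the bench, off the trimmer, in front of the bridge, its tip and grip at least 130 mm from the throat's mouth (x of stop_face in the frame of throat between 0.06 and 0.0905 m and height (world z) of long_gauge_grip below 0.033 m and angle between long_gauge_grip's own z axis and vertical below 0.08 rad and horizontal distance between each of long_gauge_tip, long_gauge_grip and throat above 0.13 m and x of long_gauge_tip in the frame of throat below 0 m and linear speed of long_gauge below 0.02 m/s); the robot touches nothing.
It fails at once if the gauge is rammed against the fence (over 25 N) (contact force between long_gauge and fence_mount above 25 N).
It fails at once if the robot's own fingers or arm push the back stop (over 1 N) (contact force between any of the fingers, the arm and backstop above 1 N).
It fails at once if the long gauge is dropped (falls free, touching nothing, while 22 mm or more above the bench) (height (world z) of long_gauge_grip above 0.05 m and contact force between long_gauge and anything else below 0.05 N).
It fails at once if the short gauge is moved more than 20 mm (distance of short_gauge_grip from where it was at the start of the episode above 0.02 m).
It fails at once if the star, the tape roll or the glue bottle is moved more than 20 mm (distance of any of star_mid, tape_mid, glue_mid from where it was at the start of the episode above 0.02 m).
It also fails if it takes over 58 s, if anything falls off the work surface, if the arm or the gripper's body presses on something with over 40 N, if the wrist force passes 120 N, or if a joint passes its speed limit or range.

## Working session

There is one attempt and no reset: what is moved stays moved. The work goes in short steps, Python scripts to look and compute and a tool call to move; the robot and the scene stay as the last step left them, time stands still between calls to the robot, and variables do not carry over. Pictures are saved under pics/ and viewed, about 8 in all and at most 12, crops included, and the job is handed in when it is done.

Besides the shell and the picture viewer there is one more tool, called after "Call:" as name(argument=value, ...), one argument or row to a line, values as JSON. carry_out: Moves the arm, as the interface text tells. Its arguments: {"type":"object","properties":{"deltas":{"type":"array"},"hand":{"type":"number"},"newtons":{"type":"number"}},"required":["deltas"]}

```bash
mkdir -p pics; cat > h.py <<'E'
import numpy as np, cv2
from station import readout, read_camera, get_calibration, bot, models
def ray(cam,row,col,c=None):
    c=c or get_calibration(cam); f=200/np.tan(np.radians(c["fov_y"])/2)
    T=np.array(c["world_from_camera"]); d=T[:3,:3]@np.array([(col-c["cx"])/f,(row-c["cy"])/f,1.]); return T[:3,3],d
def at(cam,row,col,z,c=None):
    o,d=ray(cam,row,col,c); return o+d*(z-o[2])/d[2]
def proj(cam,P,c=None):
    c=c or get_calibration(cam); f=200/np.tan(np.radians(c["fov_y"])/2)
    T=np.linalg.inv(np.array(c["world_from_camera"])); p=T[:3,:3]@np.asarray(P)+T[:3,3]
    return np.array([c["cy"]+f*p[1]/p[2], c["cx"]+f*p[0]/p[2]])
def save(cam,n):
    im=read_camera(cam); cv2.imwrite(f"pics/{n}.png",im[:,:,::-1]); return im
E
python3 - <<'E'
from h import *
np.set_printoptions(precision=4,suppress=True)
ims=[save(c,"a_"+c) for c in ("scene","side","wrist")]
Z=dict(long_gauge_grip=.028,short_gauge_grip=.028,long_gauge_tip=.003,throat=.014,bridge_top=.046,backstop=.025,star_mid=.004,tape_mid=.012,glue_mid=.06)
for cam in ("scene","side"):
    print(cam,np.array(get_calibration(cam)["world_from_camera"])[:3,3])
    for q,z in Z.items():
        for r in models.spot_in(q,cam)[:4]:
            print(q,round(r["score"],2),np.round(r["centre"]),at(cam,*r["centre"],z)[:2])
cv2.imwrite("pics/a.png",np.vstack([ims[0],ims[1]])[:,:,::-1][:, :])
o=readout.get_obs();print(o)
E
```

```text
scene [ 1.4771 -0.4787  0.9318]
long_gauge_grip 0.92 [271. 237.] [ 0.6358 -0.2359]
long_gauge_grip 0.92 [218. 158.] [ 0.3158 -0.353 ]
long_gauge_grip 0.8 [202. 234.] [ 0.3602 -0.1327]
short_gauge_grip 0.88 [238. 212.] [ 0.4823 -0.2492]
long_gauge_tip 0.85 [203. 229.] [ 0.3251 -0.1364]
long_gauge_tip 0.73 [216. 159.] [ 0.2777 -0.3476]
long_gauge_tip 0.63 [272. 237.] [ 0.613  -0.2306]
throat 0.97 [201. 346.] [0.5158 0.1828]
throat 0.33 [239. 217.] [ 0.4777 -0.2338]
bridge_top 0.75 [202. 348.] [0.5586 0.1591]
backstop 0.59 [198. 365.] [0.5444 0.2332]
backstop 0.46 [204. 347.] [0.5421 0.1656]
star_mid 0.61 [284. 353.] [0.8088 0.0131]
tape_mid 0.73 [301. 241.] [ 0.7192 -0.2623]
tape_mid 0.49 [271. 234.] [ 0.6172 -0.2381]
glue_mid 0.89 [148. 393.] [0.3946 0.4542]
side [0.1176 0.9529 0.6105]
long_gauge_grip 0.85 [171. 337.] [ 0.6083 -0.2018]
long_gauge_grip 0.82 [178. 437.] [ 0.2574 -0.3022]
long_gauge_grip 0.81 [198. 403.] [ 0.3281 -0.1027]
short_gauge_grip 0.66 [181. 374.] [ 0.4563 -0.1857]
long_gauge_tip 0.83 [181. 431.] [ 0.2785 -0.3253]
long_gauge_tip 0.8 [202. 406.] [ 0.3239 -0.1285]

[... 163 characters left out ...]
.] [0.5031 0.2568]
backstop 0.51 [236. 299.] [0.5342 0.2312]
star_mid 0.77 [192. 257.] [0.813  0.0306]
tape_mid 0.6 [160. 310.] [ 0.7618 -0.2842]
glue_mid 0.58 [313. 308.] [0.3662 0.4958]
{'t': 1.05, 'q': array([ 1.1709,  0.477 ,  0.0224,  1.5554, -0.0115,  1.1093, -0.0831]), 'joint_vel': array([ 0.0009,  0.001 , -0.0001, -0.0018, -0.0003, -0.0006, -0.0026]), 'joint_torque': array([  0.0008, -59.6328,   1.6066, -28.1542,   0.0124,   0.0017,
        -0.    ]), 'eef_pos': array([ 0.1942, -0.6465,  0.2483]), 'tool_rot': array([ 0.    ,  0.8024, -0.5968,  0.    ]), 'contact_force': array([0.6748, 0.8944, 0.7992]), 'torque': array([ 0.0698,  0.0971, -0.0022]), 'gripper_width': 1.0014384457042322}
```

View pics/a_scene.png

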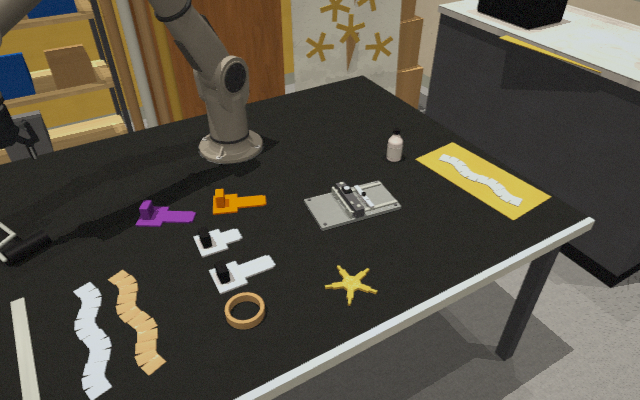

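View pics/a_side.png

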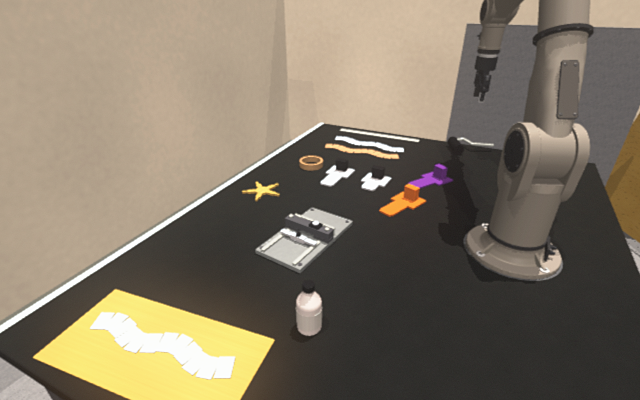

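The long gauge is the white one in front, with its grip at scene (col 222, row 270) and its blade pointing to (273,262). The short gauge is at (208,238). The trimmer's mouth faces the gauges, roughly along -y. Next I'll work out where the wrist camera sits relative to the tool.

```bash
python3 - <<'E'
from h import *
np.set_printoptions(precision=4,suppress=True)
from scipy.spatial.transform import Rotation as R
o=readout.get_obs(); q=o["tool_rot"]; Rt=R.from_quat(q[[1,2,3,0]]).as_matrix(); p=o["eef_pos"]
c=get_calibration("wrist"); T=np.array(c["world_from_camera"]); print("cam in tool",Rt.T@(T[:3,3]-p)); print(Rt.T@T[:3,:3],c["fov_y"])
for n,(col,row,z) in dict(lgrip=(222,270,.03),ltip=(273,262,.006),sgrip=(207,239,.03),mouthbed=(339,207,.014),bedNL=(305,207,.014),bedFL=(324,226,.014),bedFR=(399,207,.014),bedNR=(378,183,.014)).items(): print(n,at("scene",row,col,z))
for n,(col,row,z) in dict(lgrip=(342,165,.03),ltip=(331,184,.006)).items(): print(n,at("side",row,col,z))
# target
tgt=np.array([0.62,-0.27,0.26]); print("delta tool cm",Rt.T@(tgt-p)*100, "cam at target",Rt@(Rt.T@(T[:3,3]-p))+tgt)
E
```

```text
cam in tool [-0.0011 -0.0811 -0.1247]
[[ 1.      0.0001  0.0007]
 [-0.0003  0.9497  0.3132]
 [-0.0006 -0.3132  0.9497]] 68.8754609564979
lgrip [ 0.6137 -0.2688  0.03  ]
ltip [ 0.6332 -0.1323  0.006 ]
sgrip [ 0.4803 -0.2617  0.03  ]
mouthbed [0.5305 0.1455 0.014 ]
bedNL [0.4771 0.0543 0.014 ]
bedFL [0.5837 0.0595 0.014 ]
bedFR [0.625  0.3066 0.014 ]
bedNR [0.4889 0.3248 0.014 ]
lgrip [ 0.6105 -0.2581  0.03  ]
ltip [ 0.601  -0.1344  0.006 ]
delta tool cm [-23.8052 -51.6105  -1.1669] cam at target [ 0.6973 -0.2456  0.3847]
```

Call:
carry_out(
  deltas=[
    [[-2,-5,0],-8],
    [[-5,-10,0],-16],
    [[-7,-15.5,0],-24],
    [[-9.5,-21,0],-32],
    [[-12,-26,0],-40],
    [[-14.5,-31.5,0],-48],
    [[-17,-37,0],-56],
    [[-19,-42,0],-64],
    [[-21.5,-47,0],-72],
    [[-23.8,-51.6,-1.2],-73.3],
  ],
  hand=1,
)

```text
t: 2.3
eef_pos: [0.6206, -0.2686, 0.2595]
tool_rot: [-0.0, 1.0, 0.001, -0.001]
contact_force: [0.6, -0.3, -0.3]
gripper_width: 1.002
```

Call:
carry_out(
  deltas=[
    [[0,0,0],0],
    [[0,0,0],0],
  ],
)

```text
t: 2.55
eef_pos: [0.6202, -0.269, 0.2591]
tool_rot: [-0.0, 1.0, 0.001, -0.001]
contact_force: [0.3, -0.5, -0.9]
gripper_width: 1.002
```

```bash
python3 - <<'E'
from h import *
np.set_printoptions(precision=4,suppress=True)
o=readout.get_obs(); print(o["t"],o["eef_pos"],o["tool_rot"]); c=get_calibration("wrist"); save("wrist","b")
for q,z in dict(long_gauge_grip=.03,short_gauge_grip=.03,long_gauge_tip=.003).items():
    for r in models.spot_in(q,"wrist")[:3]: print(q,round(r["score"],2),np.round(r["centre"]),at("wrist",*r["centre"],z,c)[:2])
E
```

```text
2.55 [ 0.6202 -0.269   0.2591] [-0.0002  1.      0.0012 -0.0013]
long_gauge_grip 0.98 [223.  78.] [ 0.3054 -0.3316]
long_gauge_grip 0.9 [138. 321.] [ 0.6222 -0.2213]
long_gauge_grip 0.83 [61. 71.] [ 0.347  -0.1388]
short_gauge_grip 0.69 [148. 202.] [ 0.4795 -0.2337]
long_gauge_tip 0.8 [139. 316.] [ 0.6168 -0.2251]
long_gauge_tip 0.8 [222.  78.] [ 0.2816 -0.3406]
long_gauge_tip 0.59 [65. 69.] [ 0.3231 -0.1397]
```

View pics/b.png

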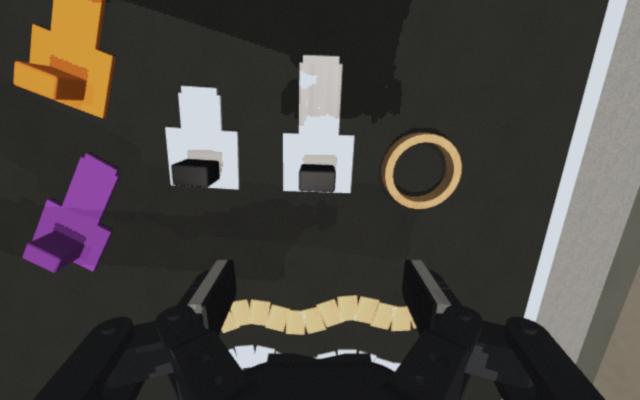

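In the wrist view the long gauge's rear plate has corners at about (283,191), (352,193), (354,134) and (284,133). Its tip is at (304–339,57). I'll fit it to the plate outline.

```bash
python3 - <<'E'
from h import *
np.set_printoptions(precision=4,suppress=True)
c=get_calibration("wrist"); im=cv2.imread("pics/b.png"); 
m=(im.min(2)>110).astype(np.uint8); m[:, :265]=0; m[:,372:]=0; m[:45]=0; m[205:]=0
ys,xs=np.nonzero(m)
W=np.array([at("wrist",y,x,.006,c)[:2] for y,x in zip(ys,xs)])
# edges per row: midline
mid=[];
for r in range(50,195):
    k=xs[ys==r]
    if len(k)>20: mid.append([r,(k.min()+k.max())/2,k.max()-k.min()])
mid=np.array(mid); P=np.array([at("wrist",a,b,.006,c)[:2] for a,b,_ in mid])
print(mid[::8])
k=np.polyfit(P[:,1],P[:,0],1); print("x = a*y+b",k,"dev deg",np.degrees(np.arctan(k[0])))
print("tip y",P[:,1].max(),"rear y",P[:,1].min(),"len",np.ptp(P[:,1]))
yr=P[:,1].max()-.140; print("grip",np.polyval(k,yr),yr)
for z in(.05,):
  print("grip top corners",[at("wrist",a,b,z,c)[:2] for b,a in ((299,166),(335,166),(300,191),(334,191))])
E
```

```text
[[ 56.  320.5  35. ]
 [ 64.  320.   42. ]
 [ 72.  320.   42. ]
 [ 80.  320.   42. ]
 [ 88.  319.5  41. ]
 [ 96.  319.5  41. ]
 [104.  319.   40. ]
 [112.  319.   40. ]
 [120.  319.   40. ]
 [128.  318.5  39. ]
 [136.  318.5  71. ]
 [144.  318.   70. ]
 [152.  318.   70. ]
 [160.  317.5  69. ]
 [168.  317.5  69. ]
 [176.  317.   68. ]
 [184.  317.   68. ]]
x = a*y+b [0.0281 0.6249] dev deg 1.60722396265977
tip y -0.13117536586405007 rear y -0.2948745480356888 len 0.16369918217163873
grip 0.6173342031769216 -0.2711753658640501
grip top corners [array([ 0.5966, -0.2525]), array([ 0.6382, -0.2525]), array([ 0.5971, -0.2825]), array([ 0.6375, -0.2825])]
```

Call:
carry_out(
  deltas=[
    [[-0.3,0.2,5],1.7],
    [[-0.3,0.2,10],1.7],
    [[-0.3,0.2,15],1.7],
    [[-0.3,0.2,19],1.7],
    [[-0.3,0.2,21.5],1.7],
    [[-0.3,0.2,22.7],1.7],
    [[-0.3,0.2,22.7],1.7],
  ],
)

```text
t: 3.62
eef_pos: [0.6154, -0.2728, 0.032]
tool_rot: [-0.0, 1.0, -0.015, -0.002]
contact_force: [-0.1, 1.1, 0.6]
gripper_width: 1.001
```

Call:
carry_out(
  deltas=[
    [[0,0,0],0],
    [[0,0,0],0],
    [[0,0,0],0],
    [[0,0,0],0],
    [[0,0,0],0],
    [[0,0,0],0],
    [[0,0,0],0],
  ],
  hand=0,
  newtons=60,
)

```text
t: 4.5
eef_pos: [0.6164, -0.2733, 0.0334]
tool_rot: [0.0, 1.0, -0.015, -0.001]
contact_force: [0.6, 0.0, 6.1]
gripper_width: 0.505
```

Call:
carry_out(
  deltas=[
    [[0,0,-1],0],
    [[0,0,-5],0],
    [[0,0,-10],0],
    [[0.3,-4,-15],0],
    [[0.7,-9,-17],0],
    [[1.1,-15,-17],0],
    [[1.5,-21,-17],0],
    [[1.9,-27,-17],0],
    [[2.3,-33,-17],0],
    [[2.7,-38,-17],0],
  ],
)

```text
t: 5.75
eef_pos: [0.6545, 0.1087, 0.2032]
tool_rot: [0.0, 1.0, -0.014, -0.001]
contact_force: [0.3, -0.8, -1.9]
gripper_width: 0.51
```

Call:
carry_out(
  deltas=[
    [[0.4,-6,0],0],
    [[0.4,-6,0],0],
    [[0.4,-6,0],0],
  ],
)

```text
t: 6.12
eef_pos: [0.6598, 0.1684, 0.2029]
tool_rot: [0.001, 1.0, -0.014, -0.001]
contact_force: [-0.7, -1.0, -2.4]
gripper_width: 0.506
```

```bash
python3 - <<'E'
from h import *
np.set_printoptions(precision=4,suppress=True)
o=readout.get_obs(); print(o["t"],o["eef_pos"],o["tool_rot"],o["contact_force"]); c=get_calibration("wrist"); np.save("c.npy",c,allow_pickle=True); im=save("wrist","c")
for q,z in dict(throat=.014,bridge_top=.046,backstop=.025,fence_mount=.046,stop_face=.02).items():
    for r in models.spot_in(q,"wrist")[:2]: print(q,round(r["score"],2),np.round(r["centre"]),at("wrist",*r["centre"],z,c)[:2])
E
```

```text
6.125 [0.6598 0.1684 0.2029] [ 0.0008  0.9999 -0.014  -0.0014] [-0.7365 -0.9919 -2.4341]
bridge_top 0.88 [130. 188.] [0.5389 0.2337]
backstop 0.77 [130. 193.] [0.5348 0.2319]
fence_mount 0.6 [201. 175.] [0.5142 0.1643]
stop_face 0.91 [128. 192.] [0.5314 0.2341]
```

View pics/c.png

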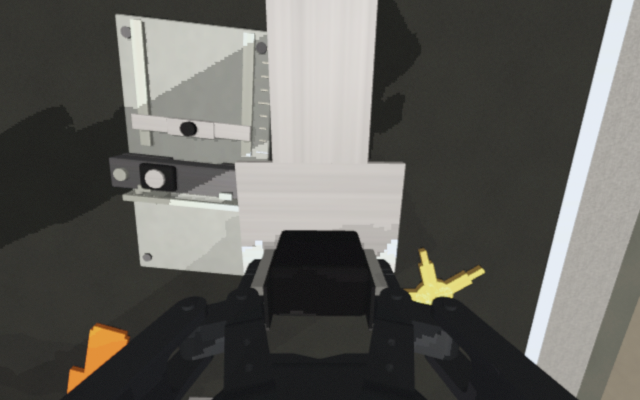

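The held gauge hides the right edge of the trimmer, so I'll shift 6 cm sideways and look again.

Call:
carry_out(
  deltas=[
    [[4,0,0],0],
    [[6.5,0,0],0],
    [[6.5,0,0],0],
    [[6.5,0,0],0],
  ],
)

```text
t: 6.92
eef_pos: [0.7248, 0.1649, 0.2028]
tool_rot: [0.0, 1.0, -0.016, -0.002]
contact_force: [0.2, 0.3, -1.9]
gripper_width: 0.506
```

```bash
python3 - <<'E'
from h import *
np.set_printoptions(precision=4,suppress=True)
o=readout.get_obs(); print(o["t"],o["eef_pos"],o["tool_rot"],o["contact_force"]); c=get_calibration("wrist"); np.save("c.npy",c,allow_pickle=True); im=save("wrist","d")
cr=im[0:290,30:230]; cv2.imwrite("pics/d_crop.png",cv2.resize(cr,None,fx=2,fy=2,interpolation=cv2.INTER_CUBIC)[:,:,::-1])
E
```

```text
6.925 [0.7248 0.1649 0.2028] [ 0.0005  0.9999 -0.0156 -0.0015] [ 0.2075  0.3273 -1.888 ]
```

View pics/d_crop.png

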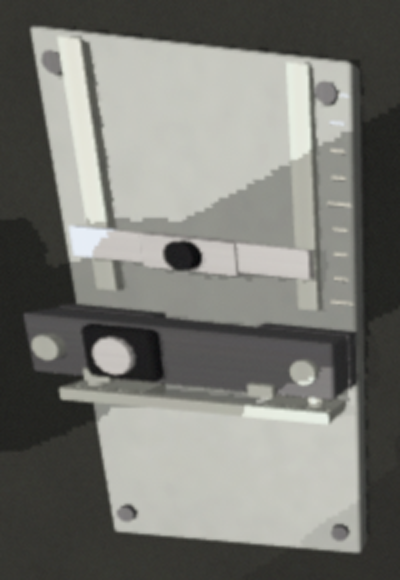

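The whole bed top is visible. Its corners in the crop are at about (32,26), (352,62), (360,550) and (116,531). The bridge is at rows 320–390 with the fence just in front, and the stop is at rows 230–275. I'll fit the known 150×270 mm rectangle.

```bash
cat > fit.py <<'E'
from h import *
from scipy.optimize import least_squares
np.set_printoptions(precision=4,suppress=True)
c=np.load("c.npy",allow_pickle=True).item(); g=cv2.GaussianBlur(cv2.cvtColor(cv2.imread("pics/d.png"),cv2.COLOR_BGR2GRAY).astype(float),(0,0),.7)
def W(p,u,v,z=.014):  # throat frame -> world (u along, v left)
    x,y,t=p; return np.array([x+u*np.cos(t)-v*np.sin(t), y+u*np.sin(t)+v*np.cos(t), z])
def edge(P,n): # strongest gradient within +-7px along n (row,col) outward bright->dark
    s=np.arange(-7,7.01,.25); pts=P+s[:,None]*n
    v=cv2.remap(g.astype(np.float32),pts[:,1].astype(np.float32).reshape(1,-1),pts[:,0].astype(np.float32).reshape(1,-1),cv2.INTER_LINEAR)[0]
    d=-np.gradient(v); k=d.argmax(); return pts[k],d[k]
# initial from corners
C=[(26,32),(531,116)]; A=[at("wrist",r/2,k/2+30,.014,c) for r,k in C]  # left edge rear, front
print(A,[at("wrist",r/2,k/2+30,.014,c) for r,k in ((62,352),(548,358))])
ax=A[0]-A[1]; t=np.arctan2(ax[1],ax[0]); print("left len",np.hypot(*ax[:2]))
p=np.array([0,0,t]); p[:2]=(A[1]-W(p,-.110,.075))[:2]
S=[(u,.075,0,1) for u in np.r_[np.linspace(-.1,-.045,12),np.linspace(.06,.15,18)]]+[(-.11,v,-1,0) for v in np.linspace(-.065,.065,25)]+[(.16,v,1,0) for v in np.linspace(-.065,.065,25)]
for it in range(4):
    obs=[]
    for u,v,nu,nv in S:
        P=proj("wrist",W(p,u,v),c); n=proj("wrist",W(p,u+nu*.005,v+nv*.005),c)-P; n/=np.linalg.norm(n)
        e,d=edge(P,n)
        if d>2: obs.append((u,v,e,n))
    f=lambda q:[ (proj("wrist",W(q,u,v),c)-e)@n for u,v,e,n in obs]
    r=least_squares(f,p,loss="soft_l1",f_scale=.5); p=r.x
print("throat",p[:2],"yaw deg",np.degrees(p[2]),"n",len(obs),"rms px",np.sqrt(np.mean(np.square(f(p)))))
np.save("p.npy",p)
print("right corners px crop",[(proj("wrist",W(p,u,-.075),c)-[0,30])*2 for u in(.16,-.11)])
for nm,u,v,z in(("bridge rear top L",.03,.075,.046),("bridge rear top R",.03,-.075,.046),("bridge front top L",0,.075,.046),("bridge front top R",0,-.075,.046),("fence R 15",-.015,-.069,.04),("fence L 15",-.015,.069,.04)): print(nm,((proj("wrist",W(p,u,v,z),c)-[0,30])*2)[::-1])
E
python3 fit.py
```

```text
[array([0.4759, 0.338 , 0.014 ]), array([0.4403, 0.0726, 0.014 ])] [array([0.6226, 0.3186, 0.014 ]), array([0.5861, 0.0563, 0.014 ])]
left len 0.26777366422105964
throat [0.5278 0.1705] yaw deg 82.28422945924544 n 80 rms px 0.7809908395516871
right corners px crop [array([ 61.0646, 353.911 ]), array([554.9153, 361.196 ])]
bridge rear top L [ 21.4844 312.4962]
bridge rear top R [334.4977 344.2821]
bridge front top L [ 33.2417 372.3448]
bridge front top R [336.1029 402.1772]
fence R 15 [329.8413 424.6398]
fence L 15 [ 60.8999 398.476 ]
```

The fit agrees: the right corners and bridge land where they're seen, and the fence front comes out about 14 mm before the bridge. The throat is at (0.5278, 0.1705), yaw 82.3°. Now I'll go to the pre-insertion pose.

Call:
carry_out(
  deltas=[
    [[-4.5,4,0],1],
    [[-9,8,0],2],
    [[-13.5,12,0],3],
    [[-18,16,0],5],
    [[-21.7,19.2,3],5.9],
    [[-21.7,19.2,8],5.9],
    [[-21.7,19.2,11.3],5.9],
    [[-21.7,19.2,11.3],5.9],
    [[-21.7,19.2,11.3],5.9],
  ],
)

```text
t: 8.1
eef_pos: [0.5023, -0.0198, 0.0922]
tool_rot: [0.0, 0.998, -0.067, -0.0]
contact_force: [0.7, 0.0, -2.6]
gripper_width: 0.504
```

```bash
cat > st.py <<'E'
from h import *
from scipy.spatial.transform import Rotation as R
np.set_printoptions(precision=4,suppress=True)
def st():
    o=readout.get_obs(); q=o["tool_rot"]; Rt=R.from_quat(q[[1,2,3,0]]).as_matrix(); p=np.load("p.npy")
    e=np.array([np.cos(p[2]),np.sin(p[2])]); n=np.array([-e[1],e[0]]); d=o["eef_pos"][:2]-p[:2]
    g=-Rt[:2,1]; yaw=np.degrees(np.arctan2(g[1],g[0])-p[2]); tip=o["eef_pos"][:2]+g*.142-p[:2]
    F=o["contact_force"]; print("t",o["t"],"tcp",o["eef_pos"],"tip u,v mm",tip@e*1e3,tip@n*1e3,"tcp v",d@n*1e3,"yawerr deg",yaw,"F u,v,z",F[:2]@e,F[:2]@n,F[2],"ztool",Rt[:,2])
if __name__=="__main__": st()
E
python3 st.py; python3 - <<'E'
from h import *
im=save("scene","e")[130:250,250:420]; cv2.imwrite("pics/e_crop.png",cv2.resize(im,None,fx=4,fy=4,interpolation=cv2.INTER_CUBIC)[:,:,::-1])
E
```

```text
t 8.1 tcp [ 0.5023 -0.0198  0.0922] tip u,v mm -50.011478580214565 -0.08946419219037816 tcp v -0.3094555617664298 yawerr deg 0.08876470022308709 F u,v,z 0.13917963861328447 -0.6559095233343356 -2.6127683845018903 ztool [-0.0008 -0.0008 -1.    ]
```

View pics/e_crop.png

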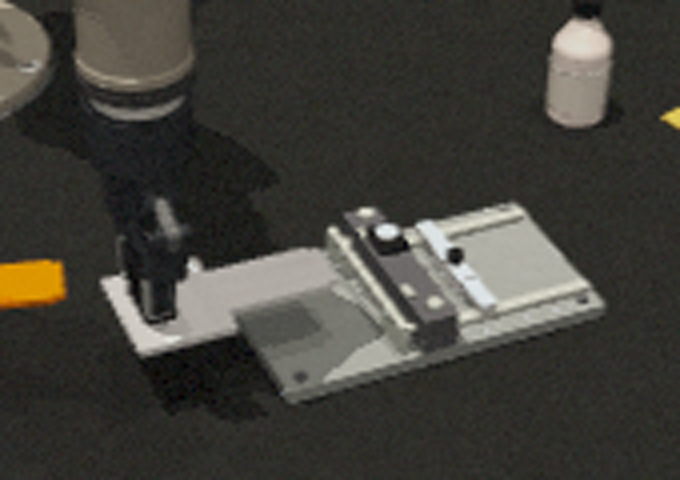

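The gauge is level and in line in front of the throat. Lowering onto the bed.

Call:
carry_out(
  deltas=[
    [[0,0,2],0],
    [[0,0,3.5],0],
    [[0,0,4.1],0],
    [[0,0,4.2],0],
    [[0,0,4.3],0],
    [[0,0,4.4],0],
    [[0,0,4.4],0],
  ],
)

```text
t: 9.02
eef_pos: [0.5028, -0.02, 0.0487]
tool_rot: [0.0, 0.998, -0.067, 0.0]
contact_force: [-0.2, -0.0, -1.3]
gripper_width: 0.504
```

```bash
python3 st.py
```

```text
t 9.025 tcp [ 0.5028 -0.02    0.0487] tip u,v mm -50.07251646365156 -0.59281918629945 tcp v -0.7826096298660696 yawerr deg 0.07657886406174917 F u,v,z -0.05087250302317499 0.17805125132399083 -1.3054488813485423 ztool [ 0.0003 -0.0009 -1.    ]
```

Call:
carry_out(
  deltas=[
    [[-0.05,0,0.05],0],
    [[-0.05,-1,0.1],0],
    [[-0.05,-2,0.1],0],
    [[-0.05,-3,0.1],0],
    [[-0.05,-3.7,0.1],0],
    [[-0.05,-4.2,0.1],0],
    [[-0.05,-4.6,0.1],0],
    [[-0.05,-5,0.1],0],
  ],
)

```text
t: 10.02
eef_pos: [0.5089, 0.0297, 0.0476]
tool_rot: [0.001, 0.998, -0.067, 0.0]
contact_force: [0.1, 1.0, -3.1]
gripper_width: 0.508
```

```bash
python3 st.py
```

```text
t 10.025 tcp [0.5089 0.0297 0.0476] tip u,v mm -0.05912474821069285 -0.07223345819506967 tcp v -0.2110924033312653 yawerr deg 0.05602842832128164 F u,v,z 1.0194377646332997 0.058314923743963375 -3.0521534239810495 ztool [ 0.0002 -0.001  -1.    ]
```

Call:
carry_out(
  deltas=[
    [[0,-0.3,0.05],0],
    [[0,-0.6,0.05],0],
    [[0,-1.0,0.05],0],
    [[0,-1.4,0.05],0],
    [[0,-1.8,0.05],0],
    [[0,-2.2,0.05],0],
    [[0,-2.6,0.05],0],
    [[0,-3,0.05],0],
  ],
)

```text
t: 11.02
eef_pos: [0.5089, 0.0389, 0.0472]
tool_rot: [0.014, 0.997, -0.075, -0.005]
contact_force: [-15.1, -57.4, 36.9]
gripper_width: 0.511
```

```bash
python3 st.py
```

```text
t 11.025 tcp [0.5089 0.0389 0.0472] tip u,v mm 9.040828009648967 -1.0729160595084786 tcp v 1.0411821409175848 yawerr deg -0.8533947251059565 F u,v,z -58.875126557813566 7.226731251788989 36.85177105108936 ztool [-0.0121 -0.0268 -0.9996]
```

It's jammed at about 9 mm in. I'll back off at once and look.

Call:
carry_out(
  deltas=[
    [[0,1,0],0],
    [[0,2,-0.3],0],
    [[0,3,-0.5],0],
    [[0,3,-0.5],0],
  ],
)

```text
t: 11.52
eef_pos: [0.5044, 0.0097, 0.0529]
tool_rot: [0.014, 0.997, -0.075, -0.005]
contact_force: [-0.1, 0.3, -3.2]
gripper_width: 0.506
```

```bash
python3 st.py; python3 - <<'E'
from h import *
a=save("scene","f")[150:240,260:400]; w=save("wrist","fw")
a=cv2.resize(a,(640,411),interpolation=cv2.INTER_CUBIC)
cv2.imwrite("pics/f2.png",np.vstack([a,w])[:, :,::-1][:, :]) 
cv2.imwrite("pics/f2.png",cv2.resize(cv2.imread("pics/f2.png"),None,fx=.73,fy=.73,interpolation=cv2.INTER_AREA))
E
```

```text
t 11.525 tcp [0.5044 0.0097 0.0529] tip u,v mm -20.59017712264798 -0.45218547820983046 tcp v 1.6293146537259096 yawerr deg -0.8402205650585949 F u,v,z 0.26380298979073374 0.17666909747667667 -3.1503602741590004 ztool [-0.0123 -0.0262 -0.9996]
```

View pics/f2.png

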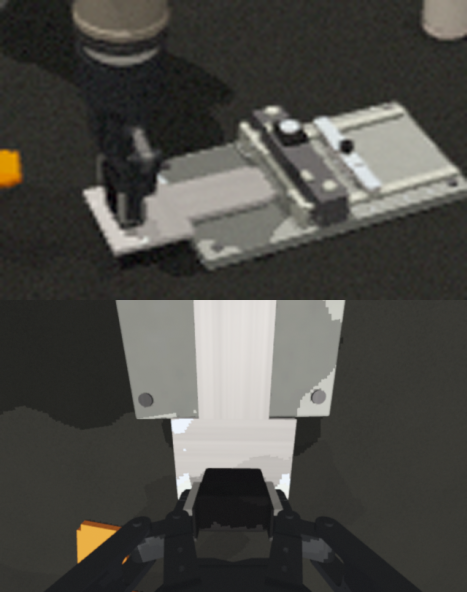

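The gauge is still square in the hand. The jam depth of about 8–9 mm matches where the 8 mm lead-in ends, so it's a sideways offset of more than 2 mm. The load also left the wrist tilted about 1.6°. This wrist picture shows the bed and blade together, so I'll measure the relative offset from it.

```bash
python3 - <<'E'
from st import *
st()
c=get_calibration("wrist"); im=cv2.cvtColor(cv2.imread("pics/fw.png"),cv2.COLOR_BGR2GRAY).astype(float)
o=readout.get_obs(); q=o["tool_rot"]; Rt=R.from_quat(q[[1,2,3,0]]).as_matrix(); p=np.load("p.npy")
e=np.array([np.cos(p[2]),np.sin(p[2])]); n=np.array([-e[1],e[0]])
for r in (20,50,80,110,130,145):
    g=cv2.GaussianBlur(im[r-1:r+2].mean(0)[None],(0,0),1)[0]; d=np.gradient(g)
    k=[i for i in range(3,636) if abs(d[i])>4 and abs(d[i])==abs(d[i-3:i+4]).max()]
    print(r,[(i,round(d[i],0)) for i in k])
# expected pixel of bed edges & blade
T=np.array(c["world_from_camera"])
def W(u,v,z): return np.r_[p[:2]+u*e+v*n,z]
for u in(-.1,-.05): print("exp bed L/R px",u,proj("wrist",W(u,.075,.014),c),proj("wrist",W(u,-.075,.014),c))
def G(x,y,z): # gauge point, tool rigid; grip centre at tcp+2mm fwd, underside 33.4 below tcp
    return o["eef_pos"]+Rt@np.array([y, -(x+.052), .0334-z])
for x in(.0,.04): print("exp blade L/R px",x,proj("wrist",G(x,-.025,.006),c),proj("wrist",G(x,.025,.006),c))
E
```

```text
t 11.625 tcp [0.5045 0.0104 0.0528] tip u,v mm -19.805200609588233 -0.363841193837604 tcp v 1.5982977180613978 yawerr deg -0.7920283234449998 F u,v,z 0.7436584780863528 0.00919085259800939 -2.3949634413265555 ztool [-0.0121 -0.0259 -0.9996]
20 [(161, np.float64(28.0)), (265, np.float64(20.0)), (377, np.float64(-22.0)), (454, np.float64(16.0)), (470, np.float64(-37.0))]
50 [(167, np.float64(28.0)), (267, np.float64(21.0)), (375, np.float64(-21.0)), (465, np.float64(-24.0))]
80 [(172, np.float64(29.0)), (268, np.float64(20.0)), (373, np.float64(-22.0)), (461, np.float64(-24.0))]
110 [(177, np.float64(29.0)), (270, np.float64(20.0)), (371, np.float64(-19.0)), (440, np.float64(16.0)), (457, np.float64(-39.0))]
130 [(180, np.float64(28.0)), (191, np.float64(-11.0)), (207, np.float64(17.0)), (270, np.float64(20.0)), (370, np.float64(-21.0)), (418, np.float64(14.0)), (425, np.float64(-32.0)), (446, np.float64(20.0)), (454, np.float64(-37.0))]
145 [(183, np.float64(29.0)), (196, np.float64(-8.0)), (207, np.float64(8.0)), (271, np.float64(19.0)), (369, np.float64(-19.0)), (411, np.float64(16.0)), (452, np.float64(-38.0))]
exp bed L/R px -0.1 [146.2071 184.2162] [142.7047 458.21  ]
exp bed L/R px -0.05 [ 43.7785 166.887 ] [ 38.6474 473.5227]
exp blade L/R px 0.0 [167.4223 271.1751] [167.4314 365.9824]
exp blade L/R px 0.04 [ 85.7177 266.9676] [ 85.7655 370.2136]
```

```bash
cat > rel.py <<'E'
from st import *
# relative pose of held blade to bed from a wrist picture (bed edge lines vs blade edge lines)
def rel(rows,zb=.014,save_as=None,name=None):
    o=readout.get_obs(); c=get_calibration("wrist")
    im=cv2.cvtColor(cv2.imread(name),cv2.COLOR_BGR2GRAY) if name else cv2.cvtColor(save("wrist",save_as),cv2.COLOR_RGB2GRAY)
    zt=o["eef_pos"][2]-.0334+.006; E={k:[] for k in("bl","gl","gr","br")}
    for r in rows:
        g=cv2.GaussianBlur(im[r-1:r+2].astype(float).mean(0)[None],(0,0),1)[0]; d=np.gradient(g)
        pk=lambda a,b,s:a+int(np.argmax(s*d[a:b]))
        for k,i,z in (("bl",pk(130,230,1),zb),("gl",pk(245,290,1),zt),("gr",pk(350,395,-1),zt),("br",pk(420,490,-1),zb)): E[k].append(at("wrist",r,i,z,c)[:2])
    L={k:np.array(v) for k,v in E.items()}
    B=(L["bl"]+L["br"])/2; G=(L["gl"]+L["gr"])/2
    kb=np.polyfit(B[:,1],B[:,0],1); kg=np.polyfit(G[:,1],G[:,0],1)
    print("widths mm",1e3*np.linalg.norm(L["bl"]-L["br"],axis=1).mean(),1e3*np.linalg.norm(L["gl"]-L["gr"],axis=1).mean())
    print("bed yaw",90-np.degrees(np.arctan(kb[0])),"gauge yaw",90-np.degrees(np.arctan(kg[0])),"tool yaw",np.degrees(np.arctan2(*-R.from_quat(o["tool_rot"][[1,2,3,0]]).as_matrix()[1::-1,1])))
    for y in(o["eef_pos"][1],o["eef_pos"][1]+.14,.17): print("y",y,"gauge right of bed mm (+ = right)",1e3*(np.polyval(kg,y)-np.polyval(kb,y))*np.sin(np.radians(82.3)))
if __name__=="__main__": rel(range(10,145,5),name="pics/fw.png")
E
python3 rel.py
```

```text
widths mm 147.5223959724637 49.61033888031025
bed yaw 82.42564857982028 gauge yaw 81.02192809179056 tool yaw 81.49220113580043
y 0.01042854422031099 gauge right of bed mm (+ = right) -0.0311071590888627
y 0.150428544220311 gauge right of bed mm (+ = right) 3.4400051767590303
y 0.17 gauge right of bed mm (+ = right) 3.925253188097494
```

The blade is yawed 1.4° clockwise relative to the bed, and the bed centre is about 1.6 mm further left than my estimate. I'll correct the yaw and lower gently so the bed levels the nose.

Call:
carry_out(
  deltas=[
    [[0,0,0],-1.4],
    [[0,0,0.2],-1.4],
    [[0,0,0.4],-1.4],
    [[0,0,0.5],-1.4],
    [[0,0,0.5],-1.4],
  ],
)

```text
t: 12.25
eef_pos: [0.5044, 0.0104, 0.0479]
tool_rot: [0.013, 0.998, -0.062, -0.005]
contact_force: [-1.3, 0.1, -0.3]
gripper_width: 0.505
```

```bash
python3 - <<'E'
import numpy as np
p=np.load("p.npy"); n=np.array([-np.sin(p[2]),np.cos(p[2])]); p[:2]+=.0016*n; np.save("p.npy",p)
E
python3 - <<'E'
from rel import *
st(); rel(range(10,140,5),save_as="g")
E
```

```text
t 12.25 tcp [0.5044 0.0104 0.0479] tip u,v mm -19.82199266007781 1.6220055960374071 tcp v 0.0691759584481672 yawerr deg 0.6267974475973541 F u,v,z -0.03606778397064757 1.287411029354707 -0.3248367652352969 ztool [-0.0122 -0.0259 -0.9996]
widths mm 147.46894637765894 49.68589592126705
bed yaw 82.3954838963249 gauge yaw 82.45137555188812 tool yaw 82.91102690684278
y 0.010415625398723847 gauge right of bed mm (+ = right) 0.004948633486192681
y 0.15041562539872386 gauge right of bed mm (+ = right) -0.13278347073707383
y 0.17 gauge right of bed mm (+ = right) -0.15205059304942503
```

Aligned to within 0.2 mm. Inserting gently, in short advances.

Call:
carry_out(
  deltas=[
    [[0,-0.5,-0.01],0],
    [[0.01,-1,-0.03],0],
    [[0.02,-1.5,-0.04],0],
    [[0.02,-2,-0.05],0],
    [[0.03,-2.4,-0.07],0],
    [[0.03,-2.8,-0.08],0],
    [[0.03,-3.2,-0.09],0],
  ],
)

```text
t: 13.18
eef_pos: [0.5087, 0.0423, 0.048]
tool_rot: [0.013, 0.998, -0.062, -0.005]
contact_force: [-1.3, -0.1, 1.0]
gripper_width: 0.504
```

```bash
python3 st.py
```

```text
t 13.175 tcp [0.5087 0.0423 0.048 ] tip u,v mm 12.382823355237369 1.6163738101203278 tcp v 0.08424773448242306 yawerr deg 0.618440695221483 F u,v,z -0.31504491274535373 1.2206178446245988 0.991886643532409 ztool [-0.0121 -0.0259 -0.9996]
```

Call:
carry_out(
  deltas=[
    [[0,-0.5,-0.01],0],
    [[0.01,-1,-0.03],0],
    [[0.02,-1.5,-0.04],0],
    [[0.02,-2,-0.05],0],
    [[0.03,-2.5,-0.07],0],
  ],
)

```text
t: 13.8
eef_pos: [0.5122, 0.0674, 0.048]
tool_rot: [0.013, 0.998, -0.062, -0.005]
contact_force: [0.3, -1.3, 0.4]
gripper_width: 0.502
```

```bash
python3 st.py
```

```text
t 13.8 tcp [0.5122 0.0674 0.048 ] tip u,v mm 37.72186674413347 1.600943728611873 tcp v 0.06894711665833553 yawerr deg 0.6183886938379907 F u,v,z -1.2376627368983733 -0.4914121212030061 0.3787991284963693 ztool [-0.0121 -0.0259 -0.9996]
```

Call:
carry_out(
  deltas=[
    [[0,-0.4,-0.01],0],
    [[0.01,-0.8,-0.02],0],
    [[0.01,-1.2,-0.03],0],
    [[0.02,-1.6,-0.04],0],
    [[0.02,-2.0,-0.05],0],
    [[0.02,-2.3,-0.06],0],
    [[0.03,-2.6,-0.07],0],
  ],
)

```text
t: 14.68
eef_pos: [0.5154, 0.0919, 0.0479]
tool_rot: [0.014, 0.998, -0.062, -0.006]
contact_force: [-1.0, -6.2, 2.6]
gripper_width: 0.502
```

```bash
python3 st.py
```

```text
t 14.675 tcp [0.5154 0.0919 0.0479] tip u,v mm 62.33857143646637 1.543029158761881 tcp v 0.1479092066733052 yawerr deg 0.5631710966953226 F u,v,z -6.262035476256309 0.12406674614999723 2.5867180467489845 ztool [-0.0131 -0.028  -0.9995]
```

Call:
carry_out(
  deltas=[
    [[0,-0.3,-0.01],0],
    [[0,-0.5,-0.01],0],
    [[0.01,-0.7,-0.02],0],
    [[0.01,-0.9,-0.02],0],
    [[0.01,-1.1,-0.03],0],
  ],
)

```text
t: 15.3
eef_pos: [0.5165, 0.101, 0.0479]
tool_rot: [0.016, 0.998, -0.063, -0.006]
contact_force: [-2.0, -7.1, 5.6]
gripper_width: 0.506
```

```bash
python3 st.py
```

```text
t 15.3 tcp [0.5165 0.101  0.0479] tip u,v mm 71.52211080068739 1.5551915510479315 tcp v 0.3225517177486321 yawerr deg 0.4976223609703806 F u,v,z -7.34352589435578 1.016178980198721 5.623984046385527 ztool [-0.0144 -0.0305 -0.9994]
```

Call:
carry_out(
  deltas=[
    [[0.01,-0.2,-0.04],0],
    [[0.01,-0.3,-0.05],0],
    [[0.01,-0.4,-0.06],0],
    [[0.01,-0.5,-0.06],0],
  ],
)

```text
t: 15.8
eef_pos: [0.5167, 0.1024, 0.0484]
tool_rot: [0.018, 0.998, -0.064, -0.007]
contact_force: [-2.2, -11.0, 6.9]
gripper_width: 0.504
```

```bash
python3 st.py
```

```text
t 15.8 tcp [0.5167 0.1024 0.0484] tip u,v mm 72.96388039022563 1.1906500776198286 tcp v 0.2846967748636616 yawerr deg 0.3657986823833917 F u,v,z -11.206735265806856 0.6997267056415946 6.899345104389068 ztool [-0.0163 -0.0353 -0.9992]
```

Call:
carry_out(
  deltas=[
    [[0,-0.3,-0.03],0],
    [[0,-0.4,-0.05],0],
    [[0,-0.5,-0.06],0],
    [[0,-0.55,-0.06],0],
    [[0,-0.55,-0.06],0],
  ],
)

```text
t: 16.42
eef_pos: [0.5166, 0.1024, 0.0485]
tool_rot: [0.022, 0.998, -0.066, -0.008]
contact_force: [-1.1, -15.1, 4.4]
gripper_width: 0.505
```

```bash
python3 st.py
```

```text
t 16.425 tcp [0.5166 0.1024 0.0485] tip u,v mm 72.90392492171286 0.8338368881036793 tcp v 0.32161947032287824 yawerr deg 0.20688315105194902 F u,v,z -15.101764533678816 -0.937941700112945 4.381636026266001 ztool [-0.0193 -0.0426 -0.9989]
```

It has stopped moving and the force is rising, so the shoulders are on the fence. One more steady hold at about 15 N.

Call:
carry_out(
  deltas=[
    [[0,-0.3,-0.03],0],
    [[0,-0.45,-0.05],0],
    [[0,-0.55,-0.06],0],
    [[0,-0.55,-0.06],0],
    [[0,-0.55,-0.06],0],
    [[0,-0.55,-0.06],0],
    [[0,-0.55,-0.06],0],
    [[0,-0.55,-0.06],0],
  ],
)

```text
t: 17.42
eef_pos: [0.5167, 0.1024, 0.0485]
tool_rot: [0.026, 0.997, -0.067, -0.009]
contact_force: [-2.5, -14.7, 5.4]
gripper_width: 0.502
```

```bash
python3 st.py
```

```text
t 17.425 tcp [0.5167 0.1024 0.0485] tip u,v mm 72.86344890341005 0.38754107443208063 tcp v 0.2679853630181087 yawerr deg 0.04830569308137471 F u,v,z -14.921600918585165 0.5374816722576117 5.401126127641089 ztool [-0.022  -0.0498 -0.9985]
```

```bash
python3 - <<'E'
from h import *
w=save("wrist","k"); s=cv2.resize(save("scene","ks")[160:230,280:410],(520,280),interpolation=cv2.INTER_CUBIC)
w=cv2.resize(w[:300,120:520],(520,300+90)); cv2.imwrite("pics/k2.png",np.vstack([s,w[:320]])[:,:,::-1])
E
```

```text
(no output)
```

View pics/k2.png

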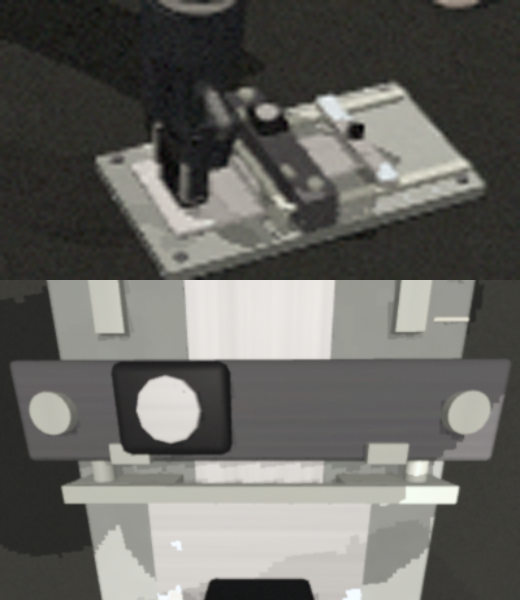

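Shoulders seated under the fence bar, and the stop pushed back. Drawing the gauge out along the bed.

Call:
carry_out(
  deltas=[
    [[0,0.5,0.0],0],
    [[0,1.2,0.04],0],
    [[0,2.2,0.1],0],
    [[0,3.4,0.16],0],
    [[0,4.6,0.22],0],
    [[0,6,0.3],0],
    [[0,7.4,0.37],0],
    [[0,9,0.46],0],
    [[0,11,0.56],0],
    [[0,13,0.66],0],
  ],
)

```text
t: 18.77
eef_pos: [0.4989, -0.0281, 0.0487]
tool_rot: [0.026, 0.997, -0.067, -0.009]
contact_force: [-0.0, 2.7, 0.8]
gripper_width: 0.506
```

```bash
python3 st.py
```

```text
t 18.775 tcp [ 0.4989 -0.0281  0.0487] tip u,v mm -58.8764576325873 0.4400185989846001 tcp v 0.36107675306341436 yawerr deg 0.03189623619001502 F u,v,z 2.701878496016124 0.3890001707535659 0.8366078417734351 ztool [-0.0222 -0.0499 -0.9985]
```

Call:
carry_out(
  deltas=[
    [[0,0,-1],0],
    [[0,0,-4],0],
    [[0,0,-8],0],
    [[2,3,-10],-1],
    [[5,7,-10],-2],
    [[8,11.5,-10],-3],
    [[11,16,-10],-4],
    [[13.5,20,-10],-5],
    [[15,22.7,-10],-6],
    [[15,22.7,-10],-6],
  ],
)

```text
t: 20.02
eef_pos: [0.6184, -0.2715, 0.1577]
tool_rot: [0.026, 0.999, -0.017, -0.012]
contact_force: [-0.4, -0.0, -3.2]
gripper_width: 0.502
```

```bash
python3 st.py; python3 - <<'E'
from h import *
save("wrist","m"); im=save("scene","ms")
print([ (n,round(r["score"],2),np.round(r["centre"])) for n in ("short_gauge_grip","tape_mid","star_mid","glue_mid") for r in models.spot_in(n,"scene")[:1]])
cv2.imwrite("pics/m2.png",np.vstack([cv2.resize(im[140:300,180:420],(480,320)),cv2.resize(cv2.imread("pics/m.png")[:,:,::-1],(480,300))[:270]])[:,:,::-1])
E
```

```text
t 20.025 tcp [ 0.6184 -0.2715  0.1577] tip u,v mm -284.7805911053347 -136.44708180551925 tcp v -150.7612035364582 yawerr deg 5.793295228788008 F u,v,z -0.06031447394140905 0.3892100675470514 -3.1723198433140674 ztool [-0.0242 -0.0511 -0.9984]
[('short_gauge_grip', 0.7, array([243., 201.])), ('tape_mid', 0.92, array([296., 245.])), ('star_mid', 0.93, array([286., 352.])), ('glue_mid', 0.93, array([148., 397.]))]
```

View pics/m2.png

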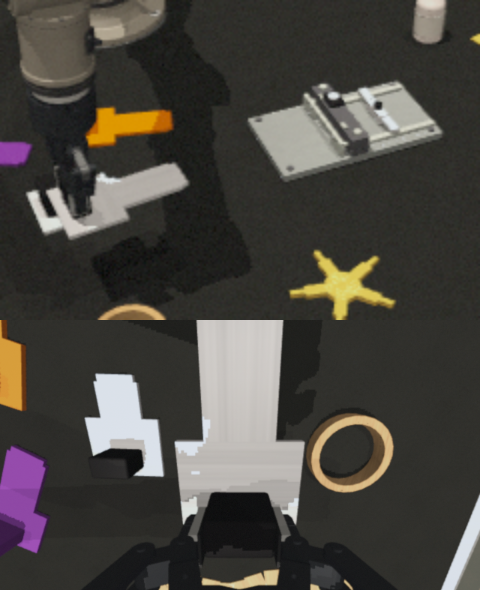

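The gauge's spot is free, with the short gauge and tape clear on either side. Lowering.

Call:
carry_out(
  deltas=[
    [[0,0,4],0],
    [[0,0,8],0],
    [[0,0,10.3],0],
    [[0,0,11.3],0],
    [[0,0,11.7],0],
    [[0,0,12.0],0],
    [[0,0,12.2],0],
    [[0,0,12.3],0],
    [[0,0,12.4],0],
  ],
)

```text
t: 21.45
eef_pos: [0.6167, -0.2727, 0.0349]
tool_rot: [0.025, 1.0, -0.014, -0.011]
contact_force: [-1.8, -0.5, 1.7]
gripper_width: 0.506
```

```bash
python3 st.py
```

```text
t 21.45 tcp [ 0.6167 -0.2727  0.0349] tip u,v mm -286.2602072687843 -134.05646207642224 tcp v -149.22443752298622 yawerr deg 6.139650843947427 F u,v,z -0.6867577561175955 1.6901653419578866 1.6683284793554716 ztool [-0.0219 -0.0497 -0.9985]
```

Call:
carry_out(
  deltas=[
    [[0,0,0.05],0],
    [[0,0,0.05],0],
    [[0,0,0.05],0],
    [[0,0,0.05],0],
    [[0,0,0.05],0],
  ],
  hand=1,
)

```text
t: 22.08
eef_pos: [0.6167, -0.2727, 0.0344]
tool_rot: [0.025, 1.0, -0.014, -0.011]
contact_force: [-0.4, 0.4, -0.9]
gripper_width: 1.002
```

Call:
carry_out(
  deltas=[
    [[0,0,-1],0],
    [[0,0,-3],0],
    [[0,0,-7],0],
    [[0,0,-12],0],
    [[0,0,-18],0],
    [[0,0,-20],0],
    [[0,0,-20],0],
  ],
)

```text
t: 22.95
eef_pos: [0.622, -0.2629, 0.2368]
tool_rot: [0.026, 1.0, -0.014, -0.009]
contact_force: [-0.2, -0.6, -1.3]
gripper_width: 0.999
```

```bash
python3 st.py; python3 - <<'E'
from h import *
s=save("scene","n"); w=save("wrist","nw")
cv2.imwrite("pics/n2.png",np.vstack([cv2.resize(s[140:300,180:420],(480,320),interpolation=cv2.INTER_CUBIC),cv2.resize(w,(480,300))[:270]])[:,:,::-1])
print([(n,at("wrist",r,k,.006)) for n,r,k in ()])
for n,z in (("long_gauge_grip",.03),("short_gauge_grip",.03),("backstop",.03),("stop_face",.02)):
  for cam in("wrist","scene","side"):
    for r in models.spot_in(n,cam)[:1]: print(n,cam,round(r["score"],2),np.round(r["centre"]),at(cam,*r["centre"],z)[:2])
E
```

```text
t 22.95 tcp [ 0.622  -0.2629  0.2368] tip u,v mm -275.7891261008446 -137.98636447635363 tcp v -153.1509261858691 yawerr deg 6.138698144801003 F u,v,z -0.6610411026735483 0.07341693850311466 -1.2733829348426036 ztool [-0.0179 -0.0512 -0.9985]
[]
long_gauge_grip wrist 0.94 [231.  76.] [ 0.30824625 -0.32984888]
long_gauge_grip scene 0.97 [205. 244.] [ 0.39013316 -0.11098286]
long_gauge_grip side 0.85 [171. 337.] [ 0.60657366 -0.1977886 ]
short_gauge_grip wrist 0.84 [150. 193.] [ 0.47630219 -0.23183904]
short_gauge_grip scene 0.83 [238. 213.] [ 0.48643811 -0.2472017 ]
short_gauge_grip side 0.66 [181. 374.] [ 0.45512081 -0.18181272]
backstop scene 0.46 [196. 371.] [0.55170577 0.25027142]
backstop side 0.51 [236. 299.] [0.5306902  0.23732072]
stop_face scene 0.49 [193. 368.] [0.52346274 0.25774335]
stop_face side 0.75 [237. 300.] [0.53214063 0.225466  ]
```

View pics/n2.png

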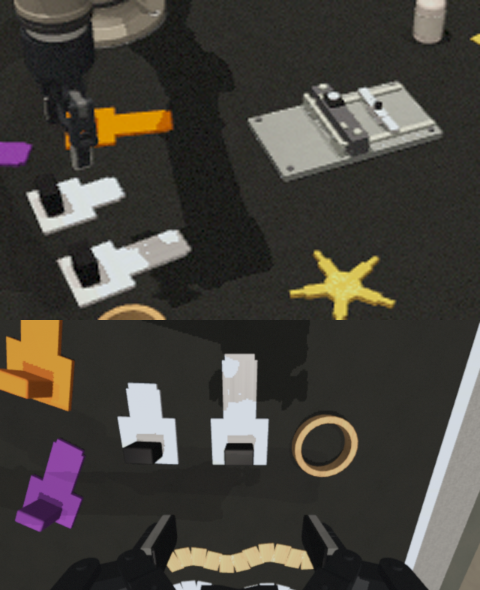

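The long gauge lies flat on the bench, the bystanders haven't moved, and the stop has been pushed back. Handing in.

```bash
python3 -c "
from h import *
print(bot.hand_in())"
```

```text
the job is handed in; nothing more can be done
None
```

I set the back stop with the long gauge, put the gauge back flat on the bench and handed the job in at about 23 s; no verdict was reported.

- **First insertion:** the gauge jammed at the throat mouth because it was more than 2 mm off to the side. The force peaked at about 59 N, under the 120 N wrist limit. I took the contact to be the bridge, not the fence, but I did not measure which part it touched. I backed off, re-measured the blade against the bed from the wrist camera, and the second try went in cleanly.
- **Setting the stop:** the gauge pushed the stop back until the shoulders met the fence bar and stopped moving. I then held a total push of about 15 N for over 0.5 s. That is roughly 8–9 N on the fence after taking off the stop and bed friction seen while sliding.
- **Last checks:** the final pictures show the long gauge flat at its original spot, about 0.3 m in front of the throat, with the gripper open and clear above it. The short gauge, star, tape roll and glue bottle looked unmoved.
- **Stop position:** the tip stopped about 73 mm behind the throat mouth by the arm's own position, while the camera estimate of the fence gave about 76 mm. Both are inside the required 60 to 90.5 mm.
- **Wrist tilt:** the loads left the wrist tilted about 3°. The gauge still lay flat once released.

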